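# Offer up a pipe bridge to the sockets in the vice

## Robot

A 7-joint arm with a two-finger parallel gripper is mounted at the origin on the work surface. World frame = base frame: x ahead of the robot, y to its left, z up, the work surface at z = 0. Lengths are in m, angles in rad, forces in N, time in s.
With the tool pointing down it reaches from about 0.4 to 0.85 m from the base axis. Payload 10.4 kg.
Tool frame: the origin (TCP) lies at the very end of the fingers, on their centre line; the grasp point (between the pads) lies 19 mm behind it (grip_point_offset is the distance from the TCP to the grasp point, in m); z points along the fingers, y is the line along which they close (so a half turn about z gives the same grasp; the last joint's range is limited). The gripper opens to 87 mm and grips with 3 to 60 N. Pads are 19 mm wide; open, the fingers measure 117 mm over their backs; the gripper's body (75 mm by 190 mm) begins 51 mm behind the grasp point.
Start: joints at [1.3, 0.332, -0.065, 1.46, 0.022, 1.35, -0.088], TCP at [0.153, -0.606, 0.223] pointing down, gripper open.
Joint ranges: [-2.6, 2.6], [-0.5, 2.12], [-1.47, 1.34], [0.16, 2.42], [-1.27, 4.41], [0.06, 2.06], [-2.6, 2.6]. Speed limits (rad/s): [2.22, 2.22, 2.79, 2.79, 3.14, 3.14, 3.14].

## Interface

Orientations are given as a unit quaternion [x, y, z, w].
In Python, from bench import * gives the robot as it stands.
- The arm moves only by the tool play_rows, never from a script. Its argument "increments" is text: rows parted by semicolons, each of 7 numbers parted by spaces: the turn, a rotation vector about the tool's x, y, z in rad, then the shift along the tool's x, y, z in m, then the opening, from 0 (shut) to 1 (fully open). A call has 1 to 8 rows; each row is the pose to reach, as a shift and turn from the pose commanded when the call began, along the tool's axes at that moment; what a row does not reach only later rows make up. A row lasts 1/10 s, in which the tool goes at most 50 mm and 8.59 degrees, less where a joint would pass 70% of its speed; a pose out of reach is approached as far as the arm can. A call with a gripper value outside its range is refused whole. The fingers move at their own pace and stop on an object; "grip_force" is the grip in N (left out, the last holds). Time passes only in rows, so rows that repeat a pose let the fingers close. It gives the time, the measured TCP pose, the force, the opening and the grip force at its end, in the units of the state.
- read_state(): the state, without advancing time (a new reading comes with each control period).
- camera(name): name is "side" or "top"; returns a dict with "color" (420x560x3 uint8, red, green, blue), "fx", "fy", "cx", "cy" (pixels), "camera_from_world" (4x4, takes a point from world to camera coordinates). Camera axes: x right, y down, z forward; pixel columns grow to the right and rows downward; lengths in m; the calibration is good to about 2 mm. A picture is of the moment at which its call begins. There is no depth.
- close_job(): hands the job in; it is judged then, once.
The state is a dict: "time": time; "joint_positions": joint angles; "joint_vel": joint speeds; "joint_torque": joint torques, N m; "ee_pos": TCP position; "eef_rot": TCP orientation; "ft_force": force on the tool from outside, world axes, zero at the start; "torque": the same for the moment, N m; "width": finger opening in m; "grip_force": force on a finger pad.
Only numpy, scipy, OpenCV 4.12 (cv2) and the standard library are available. Lean on these libraries where they do the work, as an engineer would, in place of code of your own. Each camera call takes 0.05 s, during which the arm holds its last target. There are 200 camera calls.

## Task

Before welding, check the line-up of the green pipe bridge whose two legs match the pair of upright sockets on the pipework clamped in the vice: lift it out of the timber rack, carry it over the clutter without bumping it into any of the other things, and stop with its two pipe ends hovering about 10 mm above the sockets, one centred over each, bridge upright and not touching the pipework (cold pipe is too tight to go in). Finish there, still gripping the bridge and keeping it motionless; leave the smaller bridge and everything else on the bench as they are.

Things in the scene. Friction and masses are not known exactly. Their poses are not given: they have to be found in the camera images.
- bridge: the larger pipe bridge, about 90 g, the one to take: an inverted U of green 20 mm pipe, legs 160 mm apart. Origin midway between its two lower pipe ends; z up, y along the crossbar, whose axis is 95 mm above the origin: bare 20 mm pipe for 53 mm either side of its middle, then 29 mm thick elbows. It starts upright in one of the rack's two rows, ends 33 mm deep in 23 mm holes, 12 mm above the bench
- bridge_end_a (a point): centre of the lower end face of the bridge's leg at its +y side
- bridge_end_b (a point): centre of the lower end face of the bridge's leg at its -y side
- socket_1 (a point): centre of the open mouth of one upright socket of the clamped pipework (29 mm outside, 19 mm bore), 140 mm above the bench; z up. The two sockets are 160 mm apart. Either bridge leg may go over either socket
- socket_2 (a point): centre of the open mouth of the other upright socket, same size and height
- vice: blue bench vice, fixed, jaws 100 mm wide, tops 125 mm above the bench, clamping a level green pipe (axis 113 mm up, 250 mm long, along its y) with upright tees at y = +80 and -80 mm. Origin on the bench below the middle of the jaws; +x towards its spindle (to 215 mm), rear end at x = -200 mm. It stands left or right on the bench, the rack on the other side
- rack: drilled timber block, fixed, 150 x 210 mm (x, y), 45 mm high, origin under its centre; two rows of 23 mm holes at x = -45 and +45 mm, holes at y = -80, -50, 50, 80 mm
- small_bridge: the smaller pipe bridge, legs 100 mm apart, otherwise like the larger and standing parallel to it 90 mm away in the rack's other row; to be left alone. Origin midway between its lower ends
- fittings_box: open cardboard box of green fittings, fixed, 220 x 110 mm (x, y), walls 110 mm high, pipe offcuts in it stick up to 140 mm; between rack and vice. Origin under its centre
- elbow: loose green pipe elbow lying on the bench beyond the rack, 29 mm high; leave alone
- tee: loose green pipe tee lying beside the vice's sliding beam, 29 mm high; leave alone
- valve: small brass ball valve with a lever lying beside the vice's sliding beam, 47 mm high; leave alone
- tape: pocket tape measure, 64 x 34 x 50 mm, on the robot's side of the rack; leave alone
- cutter: red-handled pipe cutter, 200 mm long, lying across the robot's side of the bench; leave alone
- spray_can: spray can standing beyond the box, 52 mm diameter, 150 mm high; leave alone

How it is judged:
On the way:
1. the larger bridge is drawn clear up out of the rack (z of each of bridge_end_a, bridge_end_b in the frame of rack above 0.055 m and contact force between bridge and the fingers above 0.5 N), for 0.2 s.
At the end, for the whole second after the job is handed in: each lower end of the larger bridge is 3 to 18 mm above the mouth of its own socket and within 6 mm of its centre line, the bridge is within 5 degrees of upright, held still between the fingers (over 0.5 N) and touches neither the vice nor the clamped pipework (((horizontal distance between bridge_end_a and socket_1 below 0.006 m and z of bridge_end_a in the frame of socket_1 between 0.003 and 0.018 m and horizontal distance between bridge_end_b and socket_2 below 0.006 m and z of bridge_end_b in the frame of socket_2 between 0.003 and 0.018 m) or (horizontal distance between bridge_end_a and socket_2 below 0.006 m and z of bridge_end_a in the frame of socket_2 between 0.003 and 0.018 m and horizontal distance between bridge_end_b and socket_1 below 0.006 m and z of bridge_end_b in the frame of socket_1 between 0.003 and 0.018 m)) and angle between bridge's own z axis and vertical below 0.09 rad and contact force between bridge and the fingers above 0.5 N and contact force between bridge and vice below 0.05 N and linear speed of bridge below 0.02 m/s and angular speed of bridge below 0.15 rad/s); the arm keeps its last pose, push and grip.
It fails at once if the bridge bumps into the vice or its pipework, the box, the small bridge or another loose thing (over 2 N) (contact force between bridge and vice above 2 N or contact force between bridge and fittings_box above 2 N or contact force between bridge and small_bridge above 2 N or contact force between bridge and elbow above 2 N or contact force between bridge and tee above 2 N or contact force between bridge and valve above 2 N or contact force between bridge and tape above 2 N or contact force between bridge and cutter above 2 N or contact force between bridge and spray_can above 2 N).
It fails at once if the small bridge is moved by more than 15 mm, or another loose thing by more than 20 mm (distance of small_bridge from where it was at the start of the episode above 0.015 m or distance of any of elbow, tee, valve, tape, cutter, spray_can from where it was at the start of the episode above 0.02 m).
It also fails if it takes over 45 s, if anything falls off the work surface, if the arm or the gripper's body presses on something with over 40 N, if the wrist force passes 120 N, or if a joint passes its speed limit or range.

## Working session

There is one attempt and no reset: what is moved stays moved. The work goes in short steps, Python scripts to look and compute and a tool call to move; the robot and the scene stay as the last step left them, time stands still between calls to the robot, and variables do not carry over. Pictures are saved under pics/ and viewed, at most 10 in all, crops included, and the job is handed in when it is done.

Besides the shell and the picture viewer there is one more tool, called after "Request:" as name(argument=value, ...) on one line, values as JSON. play_rows: Moves the arm, as the interface text tells. Its arguments: {"type":"object","properties":{"increments":{"type":"string"},"grip_force":{"type":"number"}},"required":["increments"]}

```bash
mkdir -p pics; python3 - <<'E'
from bench import *
import cv2,numpy as np,pickle
d={}
for n in("side","top"):
    c=camera(n);d[n]=c;cv2.imwrite(f"pics/{n}0.png",c["color"][:,:,::-1])
    T=np.array(c["camera_from_world"]);print(n,c["fx"],c["fy"],c["cx"],c["cy"],(-T[:3,:3].T@T[:3,3]).round(3),T[2,:3].round(3))
pickle.dump(d,open("cam0.pkl","wb"))
print(read_state())
E
```

```text
side 541.3356362035825 541.3356362035825 276.562029495665 216.22489564957888 [0.367 1.131 0.785] [ 0.151 -0.844 -0.515]
top 461.72660815612534 461.72660815612534 277.0485786224075 213.27350100292068 [0.369 0.004 1.108] [ 0.194 -0.006 -0.981]
{'time': 0.1, 'joint_positions': array([ 1.30039842,  0.33275102, -0.06466136,  1.46082647,  0.0215959 ,
        1.34992494, -0.08848555]), 'joint_vel': array([-0.00216402, -0.00144352, -0.00028274, -0.00256331, -0.00084553,
       -0.00223349,  0.00061453]), 'joint_torque': array([ 1.45974063e-03, -6.24552655e+01,  2.46927794e-02, -3.90723753e+01,
       -6.14782283e-02,  3.65536648e-02,  3.85859289e-05]), 'ee_pos': array([ 0.15318577, -0.60558647,  0.22188415]), 'eef_rot': array([ 9.92334428e-01,  1.23579991e-01, -1.07095118e-04, -5.97931909e-04]), 'ft_force': array([-0.63704849, -0.35267648,  0.4893078 ]), 'torque': array([-0.00679232,  0.01301982, -0.00507621]), 'grip_force': 0.0, 'width': 0.0870392272094557}
```

View pics/top0.png

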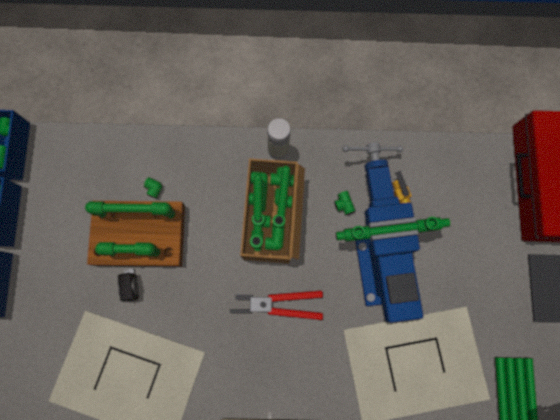

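View pics/side0.png

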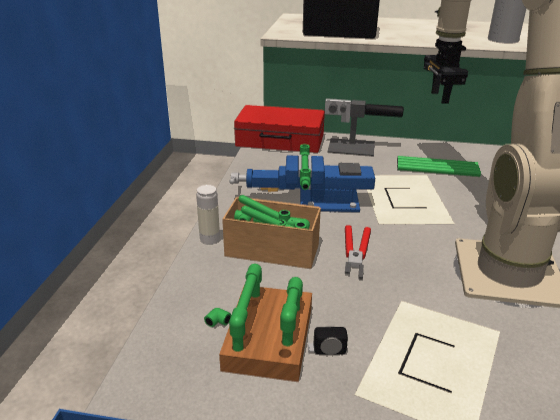

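```bash
cat > h.py <<'E'
import numpy as np,cv2,pickle
def ray(c,u,v,z):
    T=np.array(c["camera_from_world"]);R=T[:3,:3];o=-R.T@T[:3,3]
    d=R.T@np.array([(u-c["cx"])/c["fx"],(v-c["cy"])/c["fy"],1]);return o+d*(z-o[2])/d[2]
def proj(c,p):
    q=np.array(c["camera_from_world"])@np.append(p,1);return np.array([c["fx"]*q[0]/q[2]+c["cx"],c["fy"]*q[1]/q[2]+c["cy"]])
def tri(cs,uvs):
    A=[];b=[]
    for c,(u,v) in zip(cs,uvs):
        T=np.array(c["camera_from_world"])
        for k,(w,f,cc) in enumerate(((u,c["fx"],c["cx"]),(v,c["fy"],c["cy"]))):
            r=T[k]*f-(w-cc)*T[2];A.append(r[:3]);b.append(-r[3])
    s=np.linalg.lstsq(np.array(A),np.array(b),rcond=None);return s[0],s[1]
E
python3 - <<'E'
from h import *
d=pickle.load(open("cam0.pkl","rb"));t,s=d["top"]["color"],d["side"]["color"]
def crop(i,x,y,w,h,k):return cv2.resize(i[y:y+h,x:x+w],(w*k,h*k),interpolation=cv2.INTER_CUBIC)
a=crop(t,80,195,100,75,4);b=crop(t,330,205,100,75,4)
b=crop(t,330,200,130,75,3);b=cv2.copyMakeBorder(b,0,300-b.shape[0],0,0,cv2.BORDER_CONSTANT)
c=crop(s,220,255,100,100,3);e=crop(s,280,140,50,50,6)
W=np.hstack([a,b[:,:390]]);X=np.hstack([c,e,np.zeros((300,190,3),np.uint8)])
cv2.imwrite("pics/c.png",np.vstack([W,X])[:,:,::-1])
for n,u,v,z in(("big+",95,208,.107),("big-",167,209,.107),("s1",369,232,.14),("s2",433,223,.14),("tape",129,287,.05),("can",279,128,.15),("box",274,165,.11),("box",272,258,.11),("elbow",152,187,.02)):
    print(n,ray(d["top"],u,v,z).round(3))
E
```

```text
big+ [0.569 0.399 0.107]
big- [0.57  0.241 0.107]
s1 [ 0.524 -0.198  0.14 ]
s2 [ 0.547 -0.335  0.14 ]
tape [0.4   0.328 0.05 ]
can [ 0.749 -0.002  0.15 ]
box [0.676 0.007 0.11 ]
box [0.467 0.007 0.11 ]
elbow [0.641 0.302 0.02 ]
```

View pics/c.png

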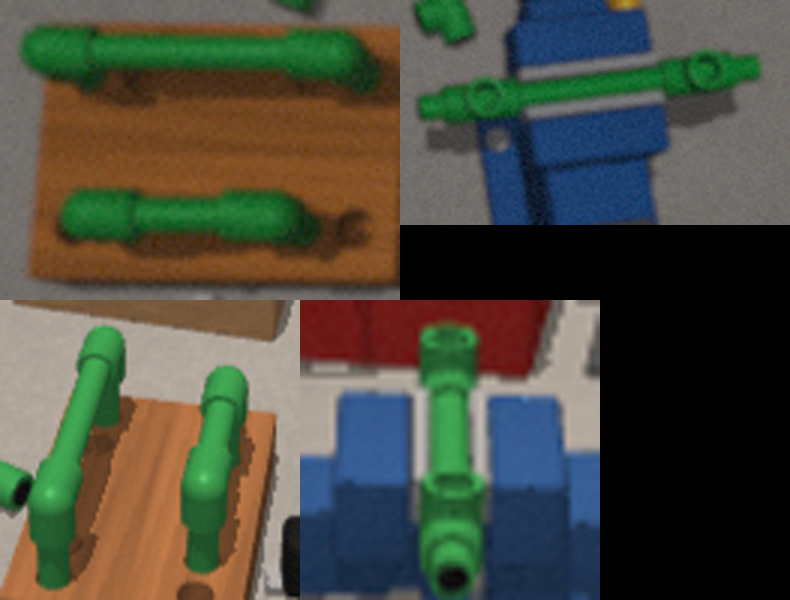

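```bash
python3 - <<'E'
from h import *
d=pickle.load(open("cam0.pkl","rb"));T,S=d["top"],d["side"]
def g(c):
    h=cv2.cvtColor(c["color"],cv2.COLOR_RGB2HSV);return cv2.inRange(h,(45,90,40),(75,255,255))
m=g(T)
# bridge bar: column-wise centre of mask between elbows, and width profile
for u in range(84,176,1):
    r=np.where(m[195:228,u])[0]
    print((u,round(r.mean()+195,1),len(r)) if len(r) else (u,), end=" ")
print()
us=np.arange(106,150);vs=np.array([195+np.where(m[195:222,u])[0].mean() for u in us]);p=np.polyfit(us,vs,1)
for u in(103,127.5,152):print(ray(T,u,np.polyval(p,u),.107).round(4))
# pipe in vice line
us=np.arange(376,415);vs=np.array([210+np.where(m[210:250,u])[0].mean() for u in us]);p=np.polyfit(us,vs,1)
a,b=ray(T,376,np.polyval(p,376),.113),ray(T,414,np.polyval(p,414),.113);print("pipe",a,b,"yaw",np.degrees(np.arctan2((a-b)[0],(a-b)[1])))
s1,r1=tri([T,S],[(358.7,232.3),(305.5,170.8)]);s2,r2=tri([T,S],[(432,223),(305,145.7)])
print(s1,r1,s2,r2,np.linalg.norm(s1-s2))
print(ray(T,358.7,232.3,.14),ray(T,432,223,.14),np.linalg.norm(ray(T,358.7,232.3,.14)-ray(T,432,223,.14)))
print(ray(S,305.5,170.8,.14),ray(S,305,145.7,.14))
E
```

```text
(84,) (85, np.float64(207.0), 3) (86, np.float64(207.0), 7) (87, np.float64(207.0), 9) (88, np.float64(207.0), 11) (89, np.float64(207.0), 11) (90, np.float64(207.0), 11) (91, np.float64(207.5), 12) (92, np.float64(207.0), 13) (93, np.float64(207.5), 12) (94, np.float64(208.0), 13) (95, np.float64(208.0), 13) (96, np.float64(208.0), 13) (97, np.float64(208.0), 13) (98, np.float64(208.0), 13) (99, np.float64(208.5), 14) (100, np.float64(208.5), 14) (101, np.float64(209.0), 15) (102, np.float64(209.0), 15) (103, np.float64(209.5), 14) (104, np.float64(209.0), 13) (105, np.float64(208.5), 12) (106, np.float64(208.0), 9) (107, np.float64(207.5), 8) (108, np.float64(207.5), 8) (109, np.float64(207.5), 8) (110, np.float64(207.5), 8) (111, np.float64(207.5), 8) (112, np.float64(207.5), 8) (113, np.float64(207.5), 8) (114, np.float64(207.5), 8) (115, np.float64(207.5), 8) (116, np.float64(207.5), 8) (117, np.float64(207.5), 8) (118, np.float64(207.5), 8) (119, np.float64(207.5), 8) (120, np.float64(207.5), 8) (121, np.float64(207.5), 8) (122, np.float64(207.5), 8) (123, np.float64(207.5), 8)
[... 1223 characters left out ...]
167, np.float64(209.5), 12) (168, np.float64(210.0), 13) (169, np.float64(211.0), 13) (170, np.float64(212.0), 11) (171, np.float64(213.0), 9) (172, np.float64(213.0), 7) (173, np.float64(213.5), 6) (174, np.float64(212.5), 2) (175,) 
[0.5703 0.382  0.107 ]
[0.5714 0.3281 0.107 ]
[0.5724 0.2742 0.107 ]
pipe [ 0.53220986 -0.21897513  0.113     ] [ 0.54453018 -0.30260513  0.113     ] yaw -8.380497726456715
[ 0.52262721 -0.17610701  0.13964688] [0.01630596] [ 0.54540218 -0.3314586   0.14448733] [0.02954468] 0.1570867458127796
[ 0.52278371 -0.17603959  0.14      ] [ 0.54651372 -0.33302732  0.14      ] 0.15877110324113386
[ 0.52238559 -0.17535076  0.14      ] [ 0.54643644 -0.3416408   0.14      ]
```

```bash
cat > go.py <<'E'
import sys,numpy as np
from scipy.spatial.transform import Rotation as R
from bench import *
def to(p,yaw):  # increments to put TCP at p, tool down, tool x at yaw deg
    s=read_state();r=R.from_quat(s["eef_rot"]);a=np.radians(yaw)
    x=np.array([np.cos(a),np.sin(a),0]);z=np.array([0,0,-1.]);t=R.from_matrix(np.c_[x,np.cross(z,x),z])
    X=r.as_matrix()[:,0];print("t",round(s["time"],2),"pos",s["ee_pos"].round(4),"yaw",np.degrees(np.arctan2(X[1],X[0])).round(2),"f",s["ft_force"].round(2),"w",round(s["width"],4),s["grip_force"])
    print("turn",(r.inv()*t).as_rotvec().round(4),"shift",r.inv().apply(np.array(p)-s["ee_pos"]).round(4))
if __name__=="__main__":
    v=list(map(float,sys.argv[1:]));to(v[:3],v[3])
E
python3 go.py .48 -.32 .3 40; python3 go.py .571 .328 .3 91.1
```

```text
t 0.1 pos [ 0.1532 -0.6056  0.2219] yaw 14.2 f [-0.64 -0.35  0.49] w 0.087 0.0
turn [-1.200e-03 -2.000e-04 -4.503e-01] shift [ 0.3869 -0.1968 -0.0779]
t 0.1 pos [ 0.1532 -0.6056  0.2219] yaw 14.2 f [-0.64 -0.35  0.49] w 0.087 0.0
turn [-1.1000e-03 -8.0000e-04 -1.3422e+00] shift [ 0.634  -0.8027 -0.0772]
```

Request:
play_rows(increments="0 0 -0.06 0.04 -0.02 -0.03 1;0 0 -0.12 0.09 -0.045 -0.06 1;0 0 -0.18 0.135 -0.07 -0.078 1;0 0 -0.24 0.18 -0.09 -0.078 1;0 0 -0.3 0.225 -0.115 -0.078 1;0 0 -0.36 0.27 -0.14 -0.078 1;0 0 -0.42 0.315 -0.16 -0.078 1;0 0 -0.45 0.36 -0.18 -0.078 1")

```text
time: 0.9
ee_pos: [0.4428, -0.3546, 0.3005]
eef_rot: [0.939, 0.343, -0.0, 0.0]
ft_force: [-0.3, -1.5, 0.2]
width: 0.0868
grip_force: 0.0
```

```bash
python3 go.py .57 .0 .3 65; python3 go.py .571 .328 .2 91.1
```

```text
t 0.9 pos [ 0.4428 -0.3546  0.3005] yaw 40.1 f [-0.33 -1.45  0.21] w 0.0868 0.0
turn [-0.000e+00  2.000e-04 -4.346e-01] shift [ 0.3257 -0.1893  0.0004]
t 0.9 pos [ 0.4428 -0.3546  0.3005] yaw 40.1 f [-0.33 -1.45  0.21] w 0.0868 0.0
turn [-1.000e-04  2.000e-04 -8.901e-01] shift [ 0.5378 -0.4396  0.1004]
```

Request:
play_rows(increments="0 0 -0.055 0.04 -0.024 0 1;0 0 -0.11 0.08 -0.048 0 1;0 0 -0.165 0.12 -0.071 0 1;0 0 -0.22 0.16 -0.095 0 1;0 0 -0.275 0.2 -0.119 0 1;0 0 -0.33 0.24 -0.142 0 1;0 0 -0.385 0.28 -0.166 0 1;0 0 -0.435 0.32 -0.19 0 1")

```text
time: 1.7
ee_pos: [0.565, -0.0034, 0.3004]
eef_rot: [0.843, 0.537, -0.0, 0.0]
ft_force: [1.2, -0.1, -0.3]
width: 0.087
grip_force: 0.0
```

```bash
python3 go.py .571 .328 .2 91.1
```

```text
t 1.7 pos [ 0.565  -0.0034  0.3004] yaw 65.01 f [ 1.22 -0.1  -0.27] w 0.087 0.0
turn [-1.000e-04  4.000e-04 -4.554e-01] shift [ 0.3029 -0.1346  0.1003]
```

Request:
play_rows(increments="0 0 -0.06 0.043 -0.019 0 1;0 0 -0.12 0.086 -0.038 0 1;0 0 -0.18 0.13 -0.058 0 1;0 0 -0.24 0.173 -0.077 0.01 1;0 0 -0.3 0.216 -0.096 0.03 1;0 0 -0.36 0.26 -0.115 0.06 1;0 0 -0.42 0.302 -0.134 0.09 1;0 0 -0.455 0.302 -0.134 0.1 1")

```text
time: 2.5
ee_pos: [0.5686, 0.3303, 0.1976]
eef_rot: [0.698, 0.716, -0.001, -0.002]
ft_force: [-0.6, -0.2, 0.0]
width: 0.087
grip_force: 0.0
```

```bash
python3 - <<'E'
from h import *
from bench import *
o=[]
for n in("top","side"):
    c=camera(n);i=c["color"];y,x,h,w=(160,60,130,160) if n=="top" else (190,180,200,180)
    o.append(cv2.resize(i[y:y+h,x:x+w],(390,int(390*h/w)),interpolation=cv2.INTER_CUBIC))
H=max(q.shape[0] for q in o);o=[cv2.copyMakeBorder(q,0,H-q.shape[0],0,0,cv2.BORDER_CONSTANT) for q in o]
cv2.imwrite("pics/d.png",np.hstack(o)[:,:,::-1])
E
python3 go.py .571 .328 .088 91.1
```

```text
t 2.6 pos [0.5695 0.3265 0.1972] yaw 91.22 f [-0.54  0.51  0.49] w 0.087 0.0
turn [-0.0051  0.0015  0.002 ] shift [0.0016 0.0021 0.1092]
```

View pics/d.png

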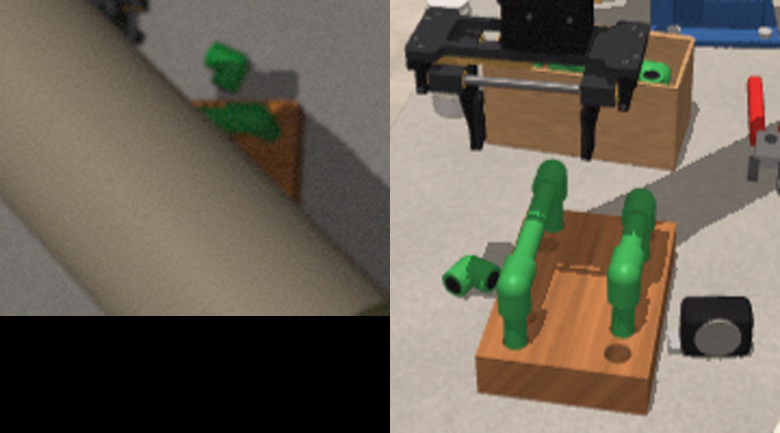

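Request:
play_rows(increments="-0.005 0.0015 0.002 0.0015 0.002 0.02 1;-0.005 0.0015 0.002 0.0015 0.002 0.045 1;-0.005 0.0015 0.002 0.0015 0.002 0.07 1;-0.005 0.0015 0.002 0.0015 0.002 0.09 1;-0.005 0.0015 0.002 0.0015 0.002 0.109 1;-0.005 0.0015 0.002 0.0015 0.002 0.109 1;-0.005 0.0015 0.002 0.0015 0.002 0.109 1")

```text
time: 3.3
ee_pos: [0.5747, 0.3255, 0.0929]
eef_rot: [0.703, 0.711, 0.003, 0.002]
ft_force: [0.4, -0.1, 0.3]
width: 0.087
grip_force: 0.0
```

```bash
python3 go.py .571 .328 .088 91.1
```

```text
t 3.3 pos [0.5747 0.3255 0.0929] yaw 90.71 f [ 0.43 -0.06  0.26] w 0.087 0.0
turn [ 0.0061 -0.0012 -0.0068] shift [ 0.0025 -0.0037  0.0048]
```

Request:
play_rows(increments="0.003 0 -0.004 0.0025 -0.003 0.005 1;0.003 0 -0.004 0.0025 -0.003 0.005 1;0.003 0 -0.004 0.0025 -0.003 0.005 1;0.003 0 -0.004 0.0025 -0.003 0.005 1")

```text
time: 3.7
ee_pos: [0.5707, 0.3294, 0.0869]
eef_rot: [0.7, 0.714, 0.001, 0.0]
ft_force: [-0.4, -0.1, 0.3]
width: 0.0871
grip_force: 0.0
```

```bash
python3 go.py .571 .328 .088 91.1
```

```text
t 3.7 pos [0.5707 0.3294 0.0869] yaw 91.09 f [-0.36 -0.07  0.29] w 0.0871 0.0
turn [ 0.0026 -0.0016 -0.0002] shift [-0.0014  0.0002 -0.0011]
```

Request:
play_rows(increments="0 0 0 0 0 0 0.5;0 0 0 0 0 0 0.3;0 0 0 0 0 0 0.2;0 0 0 0 0 0 0.1;0 0 0 0 0 0 0;0 0 0 0 0 0 0;0 0 0 0 0 0 0;0 0 0 0 0 0 0", grip_force=30)

```text
time: 4.5
ee_pos: [0.5706, 0.3293, 0.0865]
eef_rot: [0.7, 0.714, 0.001, 0.0]
ft_force: [-0.4, -0.6, -0.1]
width: 0.0311
grip_force: 0.0
```

```bash
python3 go.py .571 .328 .088 91.1
```

```text
t 4.5 pos [0.5706 0.3293 0.0865] yaw 91.09 f [-0.41 -0.6  -0.06] w 0.0311 0.0
turn [ 0.0021 -0.0014 -0.0002] shift [-0.0013  0.0004 -0.0015]
```

Request:
play_rows(increments="0 0 0 0 0 0 0;0 0 0 0 0 0 0;0 0 0 0 0 0 0;0 0 0 0 0 0 0;0 0 0 0 0 0 0")

```text
time: 5.0
ee_pos: [0.5705, 0.3293, 0.0864]
eef_rot: [0.7, 0.714, 0.001, 0.0]
ft_force: [0.8, 0.6, -1.3]
width: 0.0188
grip_force: 30.0
```

```bash
python3 go.py .571 .328 .130 91.1
```

```text
t 5.0 pos [0.5705 0.3293 0.0864] yaw 91.09 f [ 0.79  0.59 -1.27] w 0.0188 30.000621937215328
turn [ 0.002  -0.0014 -0.0001] shift [-0.0012  0.0005 -0.0436]
```

Request:
play_rows(increments="0 0 0 0 0 -0.005 0;0 0 0 0 0 -0.012 0;0 0 0 0 0 -0.022 0;0 0 0 0 0 -0.035 0;0 0 0 0 0 -0.05 0;0 0 0 0 0 -0.065 0;0 0 0 0 0 -0.075 0;0 0 0 0 0 -0.075 0")

```text
time: 5.8
ee_pos: [0.5711, 0.3298, 0.1637]
eef_rot: [0.7, 0.714, 0.003, 0.001]
ft_force: [0.1, 0.6, -1.5]
width: 0.0187
grip_force: 30.0
```

Request:
play_rows(increments="0 0 0 0 0 -0.015 0;0 0 0 0 0 -0.035 0;0 0 0 0 0 -0.06 0;0 0 0 0 0 -0.08 0;0 0 0 0 0 -0.095 0;0 0 0 0 0 -0.1 0;0 0 0 0 0 -0.1 0;0 0 0 0 0 -0.1 0")

```text
time: 6.6
ee_pos: [0.57, 0.3287, 0.2604]
eef_rot: [0.7, 0.714, 0.0, 0.0]
ft_force: [0.3, -0.3, -0.1]
width: 0.019
grip_force: 30.0
```

```bash
python3 - <<'E'
from h import *
from bench import *
c=camera("side");cv2.imwrite("pics/e.png",c["color"][:,:,::-1])
E
python3 go.py .54 -.2545 .265 98.5
```

```text
t 6.65 pos [0.5699 0.3287 0.2602] yaw 91.09 f [ 0.13  0.13 -1.22] w 0.0189 29.999988600611687
turn [ 0.0005 -0.0004 -0.1293] shift [-0.5825 -0.041  -0.0051]
```

View pics/e.png

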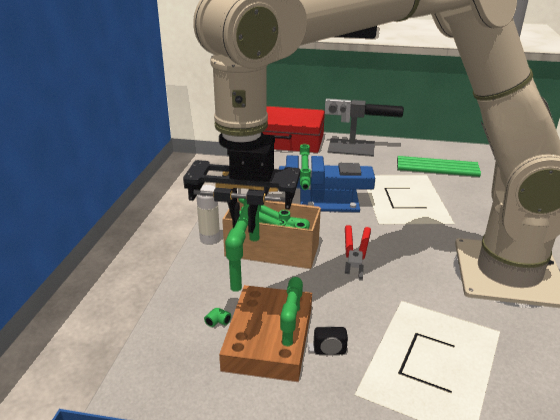

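Request:
play_rows(increments="0 0 0 -0.01 0 -0.005 0;0 0 -0.01 -0.03 -0.002 -0.01 0;0 0 -0.02 -0.055 -0.004 -0.01 0;0 0 -0.03 -0.085 -0.006 -0.01 0;0 0 -0.04 -0.115 -0.008 -0.01 0;0 0 -0.04 -0.145 -0.01 -0.01 0;0 0 -0.04 -0.175 -0.012 -0.01 0;0 0 -0.04 -0.2 -0.014 -0.01 0")

```text
time: 7.45
ee_pos: [0.5598, 0.126, 0.271]
eef_rot: [0.687, 0.727, 0.001, 0.0]
ft_force: [-0.1, -0.3, -0.7]
width: 0.0185
grip_force: 30.0
```

```bash
python3 go.py .54 -.2545 .27 98.5
```

```text
t 7.45 pos [0.5598 0.126  0.271 ] yaw 93.28 f [-0.06 -0.33 -0.66] w 0.0185 30.000669099390507
turn [ 0.0017 -0.0004 -0.0912] shift [-0.3787 -0.0415  0.0008]
```

Request:
play_rows(increments="0 0 -0.01 -0.025 -0.003 0 0;0 0 -0.02 -0.05 -0.006 0 0;0 0 -0.03 -0.08 -0.009 0 0;0 0 -0.04 -0.11 -0.012 0 0;0 0 -0.05 -0.14 -0.015 0 0;0 0 -0.06 -0.17 -0.018 0 0;0 0 -0.07 -0.195 -0.02 0 0;0 0 -0.08 -0.215 -0.023 0 0")

```text
time: 8.25
ee_pos: [0.5491, -0.0898, 0.2707]
eef_rot: [0.657, 0.754, 0.001, 0.0]
ft_force: [0.8, 0.7, -1.2]
width: 0.0189
grip_force: 30.0
```

```bash
python3 go.py .536 -.2545 .27 98.5
```

```text
t 8.25 pos [ 0.5491 -0.0898  0.2707] yaw 97.87 f [ 0.76  0.67 -1.24] w 0.0189 30.000668428838253
turn [ 0.0016 -0.0008 -0.011 ] shift [-0.1613 -0.0355  0.0005]
```

Request:
play_rows(increments="0 0 -0.011 -0.025 -0.006 0 0;0 0 -0.011 -0.055 -0.012 0 0;0 0 -0.011 -0.085 -0.018 0 0;0 0 -0.011 -0.115 -0.025 0 0;0 0 -0.011 -0.14 -0.031 0 0;0 0 -0.011 -0.155 -0.034 0 0;0 0 -0.011 -0.161 -0.0355 0 0;0 0 -0.011 -0.161 -0.0355 0 0")

```text
time: 9.05
ee_pos: [0.5367, -0.2516, 0.2704]
eef_rot: [0.652, 0.758, 0.001, 0.0]
ft_force: [0.6, 0.7, -1.0]
width: 0.0188
grip_force: 30.0
```

```bash
python3 - <<'E'
from h import *
from bench import *
d={n:camera(n) for n in("top","side")};pickle.dump(d,open("cam1.pkl","wb"))
i=d["top"]["color"];s=d["side"]["color"]
a=cv2.resize(i[170:270,320:460],(560,400),interpolation=cv2.INTER_CUBIC);b=cv2.resize(s[80:220,260:344],(240,400),interpolation=cv2.INTER_CUBIC)
cv2.imwrite("pics/f.png",np.hstack([a,b])[:,:,::-1])
E
python3 go.py .5346 -.2545 .27 98.5
```

```text
t 9.15 pos [ 0.5372 -0.25    0.2707] yaw 98.69 f [ 0.56 -0.46 -0.85] w 0.0185 30.00014092773199
turn [ 0.0026 -0.0017  0.0034] shift [-0.004  -0.0033  0.0007]
```

View pics/f.png

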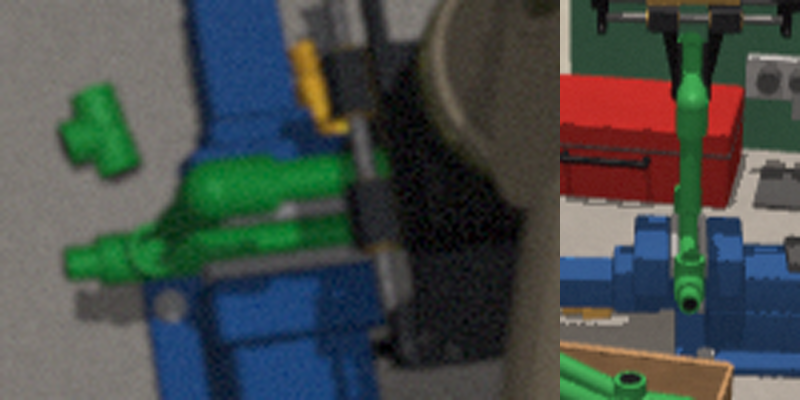

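```bash
python3 - <<'E'
from h import *
d0=pickle.load(open("cam0.pkl","rb"));d=pickle.load(open("cam1.pkl","rb"));T,S=d["top"],d["side"]
g=lambda c:cv2.inRange(cv2.cvtColor(c["color"],cv2.COLOR_RGB2HSV),(45,90,40),(75,255,255))
mt,ms=g(T),g(S)
def model(c,th,z0):
    a=np.radians(th);y=np.array([-np.sin(a),np.cos(a),0]);o=np.array([c[0],c[1],z0]);b=o+[0,0,.095]
    return {"endA":o+.08*y,"endB":o-.08*y,"tr+":b+.053*y,"tr-":b-.053*y,"c+":b+.08*y,"left":b+.0945*y}
M0=model((.571,.328),1.1,.012);M1=model((.5367,-.2516),8.6,.196)
print("init top",{k:proj(d0["top"],v).round(1) for k,v in M0.items()})
print("init side",{k:proj(d0["side"],v).round(1) for k,v in M0.items()})
print("now top",{k:proj(T,v).round(1) for k,v in M1.items()})
print("now side",{k:proj(S,v).round(1) for k,v in M1.items()})
print("top mask cols");
for u in range(364,414,2):
    r=np.where(mt[200:224,u])[0];print((u,r.min()+200,r.max()+200,len(r)) if len(r) else u,end=" ")
print("\nside rows")
for v in range(100,192,3):
    r=np.where(ms[v,290:325])[0];print((v,r.min()+290,r.max()+290,len(r)) if len(r) else v,end=" ")
def side0(v0,v1):
    m=g(d0["side"])
    for v in range(v0,v1,4):
        r=np.where(m[v,225:270])[0];print((v,r.min()+225,r.max()+225,len(r)) if len(r) else v,end=" ")
print();side0(260,355)
I=S["color"][90:190,270:340];cv2.imwrite("pics/g.png",cv2.resize(I,(420,600),interpolation=cv2.INTER_CUBIC)[:,:,::-1])
E
```

```text
init top {'endA': array([106.3, 215.7]), 'endB': array([173., 216.]), 'tr+': array([103.4, 207.6]), 'tr-': array([151.6, 207.8]), 'c+': array([ 91.2, 207.6]), 'left': array([ 84.6, 207.5])}
init side {'endA': array([238. , 360.9]), 'endB': array([254.3, 306.8]), 'tr+': array([239.6, 313.7]), 'tr-': array([251. , 279.4]), 'c+': array([236.4, 323.5]), 'left': array([234.6, 328.9])}
now top {'endA': array([362.1, 227. ]), 'endB': array([440.2, 217.1]), 'tr+': array([386.9, 216.5]), 'tr-': array([444.4, 209.3]), 'c+': array([372.1, 218.4]), 'left': array([364.2, 219.4])}
now side {'endA': array([305.2, 152.1]), 'endB': array([304.4, 129.2]), 'tr+': array([306.3, 114. ]), 'tr-': array([305.6, 100.5]), 'c+': array([306.5, 117.8]), 'left': array([306.6, 119.8])}
top mask cols
(364, np.int64(219), np.int64(223), 5) (366, np.int64(214), np.int64(223), 10) (368, np.int64(212), np.int64(223), 12) (370, np.int64(211), np.int64(223), 13) (372, np.int64(211), np.int64(223), 13) (374, np.int64(211), np.int64(223), 13) (376, np.int64(210), np.int64(223), 14) (378, np.int64(210), np.int64(223), 14) (
[... 1990 characters left out ...]
.int64(260), 15) (284, np.int64(245), np.int64(258), 14) (288, np.int64(243), np.int64(259), 17) (292, np.int64(242), np.int64(259), 18) (296, np.int64(240), np.int64(257), 17) (300, np.int64(239), np.int64(249), 11) (304, np.int64(238), np.int64(248), 11) (308, np.int64(235), np.int64(246), 12) (312, np.int64(225), np.int64(246), 19) (316, np.int64(225), np.int64(246), 19) (320, np.int64(229), np.int64(245), 17) (324, np.int64(225), np.int64(244), 17) (328, np.int64(230), np.int64(244), 15) (332, np.int64(230), np.int64(244), 15) (336, np.int64(232), np.int64(242), 11) (340, np.int64(233), np.int64(242), 10) (344, np.int64(233), np.int64(242), 10) (348, np.int64(233), np.int64(242), 10) 352
```

View pics/g.png

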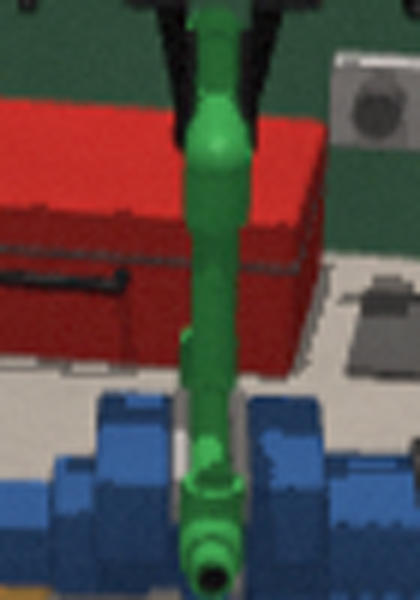

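Request:
play_rows(increments="0.002 -0.001 0.001 -0.001 -0.001 0.005 0;0.002 -0.001 0.001 -0.003 -0.003 0.012 0;0.002 -0.001 0.001 -0.003 -0.003 0.02 0;0.002 -0.001 0.001 -0.003 -0.003 0.025 0;0.002 -0.001 0.001 -0.003 -0.003 0.025 0;0.002 -0.001 0.001 -0.003 -0.003 0.025 0")

```text
time: 9.75
ee_pos: [0.5344, -0.2549, 0.2455]
eef_rot: [0.652, 0.758, 0.0, -0.0]
ft_force: [-0.3, 0.2, -0.2]
width: 0.0189
grip_force: 30.0
```

```bash
for i in 1 2 3;do python3 - <<'E'
from bench import *
camera("top")
E
python3 go.py .5346 -.2545 .226 98.5;done; python3 - <<'E'
from h import *
from bench import *
d={n:camera(n) for n in("top","side")};pickle.dump(d,open("cam2.pkl","wb"))
i=d["top"]["color"];s=d["side"]["color"]
a=cv2.resize(i[195:245,340:410],(560,400),interpolation=cv2.INTER_CUBIC);b=cv2.resize(s[110:190,285:325],(200,400),interpolation=cv2.INTER_CUBIC)
cv2.imwrite("pics/i.png",np.hstack([a,b])[:,:,::-1])
E
```

```text
t 9.8 pos [ 0.5345 -0.2549  0.2458] yaw 98.54 f [ 1.23  0.49 -0.39] w 0.0191 29.999870248138905
turn [ 0.0005 -0.      0.0008] shift [0.0004 0.0001 0.0198]
t 9.85 pos [ 0.5346 -0.2549  0.2459] yaw 98.54 f [ 0.29 -0.4   0.14] w 0.0188 29.999837279319763
turn [0.0007 0.     0.0007] shift [0.0004 0.     0.0199]
t 9.9 pos [ 0.5346 -0.255   0.2459] yaw 98.54 f [-0.01 -0.01 -0.24] w 0.0187 30.00002983957529
turn [0.0007 0.0002 0.0007] shift [0.0005 0.0001 0.0199]
```

View pics/i.png

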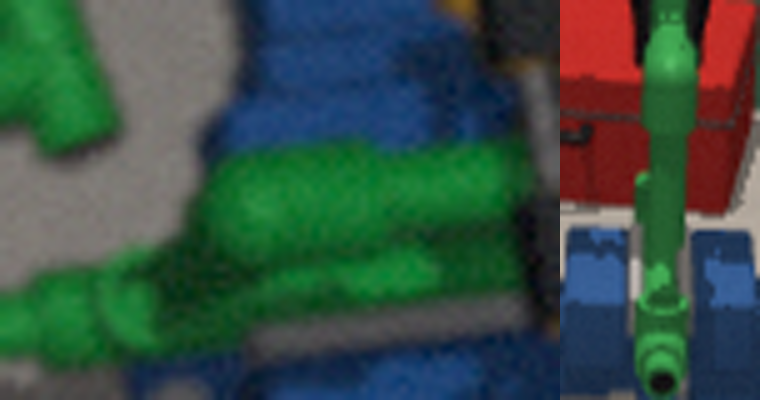

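```bash
cat > chk.py <<'E'
import sys
from h import *
d=pickle.load(open(sys.argv[1],"rb"));d0=pickle.load(open("cam0.pkl","rb"));T,S=d["top"],d["side"];z0=float(sys.argv[2])
a=np.radians(8.55);y=np.array([-np.sin(a),np.cos(a),0]);o=np.array([.5346,-.2549,z0]);b=o+[0,0,.095]
for n,p in(("endA",o+.08*y),("tr+",b+.053*y),("c+",b+.08*y),("bar30",b+.03*y),("mouth1",np.r_[(o+.08*y)[:2],.14]),("mouth2",np.r_[(o-.08*y)[:2],.14])):print(n,proj(T,p).round(1),proj(S,p).round(1))
def edges(g,lo,hi,thr):  # subpixel half-level crossings
    return g
ex=lambda c:(2*c["color"][:,:,1].astype(int)-c["color"][:,:,0]-c["color"][:,:,2])
def com(c,v,l,r,row=True):
    e=np.clip((ex(c)[v,l:r] if row else ex(c)[l:r,v]),0,None);e=np.where(e>20,e,0);return (e>0)@np.arange(l,r)/max(1,(e>0).sum()),(e>0).sum()
print("side leg now",[(v,*np.round(com(S,v,294,320),1)) for v in range(118,190,4)])
print("side initial",[(v,*np.round(com(d0["side"],v,294,320),1)) for v in range(140,190,4)])
print("top bar cols",[(u,[*np.where(ex(T)[200:232,u]>30)[0]+200][:1]) for u in range(362,408,3)])
E
python3 chk.py cam2.pkl .1714
```

```text
endA [361.4 230. ] [305.8 160.1]
tr+ [385.4 220.1] [306.9 122.6]
c+ [371.1 221.9] [307.1 126.5]
bar30 [397.6 218.6] [306.8 119.5]
mouth1 [358.6 232.3] [305.4 170.7]
mouth2 [432.5 223. ] [304.6 146.7]
side leg now [(118, np.float64(306.5), np.float64(10.0)), (122, np.float64(306.5), np.float64(12.0)), (126, np.float64(307.0), np.float64(11.0)), (130, np.float64(306.0), np.float64(11.0)), (134, np.float64(306.0), np.float64(11.0)), (138, np.float64(306.0), np.float64(7.0)), (142, np.float64(306.0), np.float64(7.0)), (146, np.float64(304.5), np.float64(10.0)), (150, np.float64(304.5), np.float64(10.0)), (154, np.float64(304.5), np.float64(10.0)), (158, np.float64(305.0), np.float64(9.0)), (162, np.float64(304.5), np.float64(8.0)), (166, np.float64(304.5), np.float64(8.0)), (170, np.float64(305.0), np.float64(11.0)), (174, np.float64(305.0), np.float64(11.0)), (178, np.float64(305.0), np.float64(11.0)), (182, np.float64(305.0), np.float64(11.0)), (186, np.float64(303.7), np.float64(3.0))]
side initial [(140, np.float64(0.0), np.float64(0.0)), (144, np.float64(304.0), np.float64(7.0)), (1
[... 160 characters left out ...]
t64(7.0)), (164, np.float64(304.5), np.float64(8.0)), (168, np.float64(305.0), np.float64(9.0)), (172, np.float64(305.0), np.float64(11.0)), (176, np.float64(305.0), np.float64(11.0)), (180, np.float64(305.0), np.float64(11.0)), (184, np.float64(305.0), np.float64(11.0)), (188, np.float64(305.0), np.float64(7.0))]
top bar cols [(362, [np.int64(224)]), (365, [np.int64(218)]), (368, [np.int64(214)]), (371, [np.int64(213)]), (374, [np.int64(213)]), (377, [np.int64(213)]), (380, [np.int64(212)]), (383, [np.int64(212)]), (386, [np.int64(212)]), (389, [np.int64(213)]), (392, [np.int64(213)]), (395, [np.int64(212)]), (398, [np.int64(212)]), (401, [np.int64(212)]), (404, [np.int64(212)]), (407, [])]
```

Request:
play_rows(increments="0 0 0 0.001 -0.001 0.003 0;0 0 0 0.001 -0.001 0.007 0;0 0 0 0.001 -0.001 0.011 0;0 0 0 0.001 -0.001 0.015 0;0 0 0 0.001 -0.001 0.018 0;0 0 0 0.001 -0.001 0.02 0;0 0 0 0.001 -0.001 0.021 0;0 0 0 0.001 -0.001 0.021 0")

```text
time: 10.8
ee_pos: [0.5333, -0.2541, 0.2245]
eef_rot: [0.653, 0.758, 0.0, -0.0]
ft_force: [-0.3, -0.1, -0.9]
width: 0.0189
grip_force: 30.0
```

Request:
play_rows(increments="0 0 0 0 0 0 0;0 0 0 0 0 0 0;0 0 0 0 0 0 0")

```text
time: 11.1
ee_pos: [0.5333, -0.2542, 0.2247]
eef_rot: [0.653, 0.758, 0.0, 0.0]
ft_force: [-1.1, 0.4, -1.1]
width: 0.0188
grip_force: 30.0
```

```bash
python3 go.py .5346 -.2545 .2245 98.5; python3 - <<'E'
from h import *
from bench import *
d={n:camera(n) for n in("top","side")};pickle.dump(d,open("cam3.pkl","wb"))
i=d["top"]["color"];s=d["side"]["color"]
a=cv2.resize(i[200:240,345:401],(560,400),interpolation=cv2.INTER_CUBIC);b=cv2.resize(s[110:190,285:325],(240,480),interpolation=cv2.INTER_CUBIC)
a=cv2.copyMakeBorder(a,0,80,0,0,cv2.BORDER_CONSTANT)
cv2.imwrite("pics/j.png",np.hstack([a,b])[:,:,::-1])
E
```

```text
t 11.1 pos [ 0.5333 -0.2542  0.2247] yaw 98.54 f [-1.09  0.38 -1.06] w 0.0188 30.00006962567568
turn [0.0004 0.     0.0006] shift [-0.0005  0.0012  0.0002]
```

View pics/j.png

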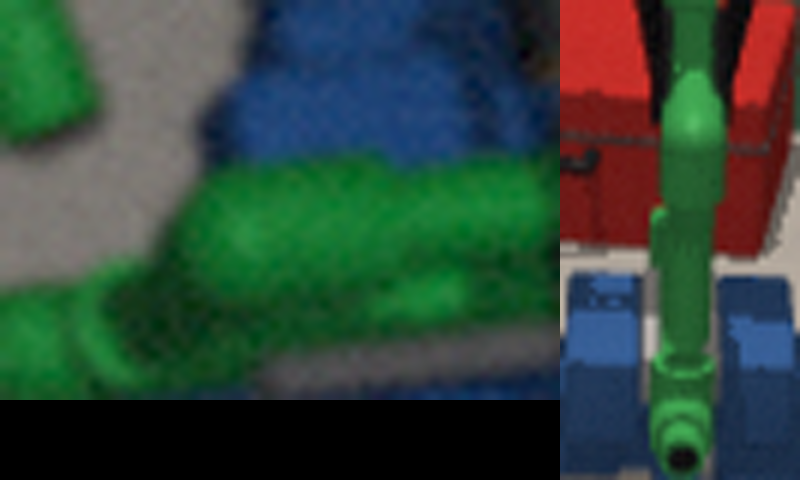

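Request:
play_rows(increments="0 0 0 0 0.001 0 0;0 0 0 0 0.001 0 0;0 0 0 0 0.001 0 0;0 0 0 0 0.001 0 0;0 0 0 0 0.001 0 0")

```text
time: 11.7
ee_pos: [0.5342, -0.254, 0.2246]
eef_rot: [0.653, 0.758, 0.0, 0.0]
ft_force: [0.1, 0.1, -1.1]
width: 0.0191
grip_force: 30.0
```

```bash
python3 go.py .5346 -.2545 .2245 98.5; python3 -c "
from bench import *
print(close_job())"
```

```text
t 11.7 pos [ 0.5342 -0.254   0.2246] yaw 98.54 f [ 0.09  0.07 -1.1 ] w 0.0191 30.000056102871895
turn [ 0.0002 -0.0001  0.0006] shift [-0.0006  0.0003  0.0001]
the job is handed in; nothing more can be done
None
```

I handed the job in at 11.7 s with the larger bridge gripped at 30 N and upright, its ends an estimated 10 mm above the sockets and about 1–2 mm off centre; the arm blocked the top view of the -y end, and no verdict came back.

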